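# Nest the chalk insert in the kit tub and snap the lid on

## Robot

A 6-joint arm with a two-finger parallel gripper is mounted at the origin on the work surface; the furniture and walls round the work are solid. World frame = base frame: x ahead of the robot, y to its left, z up, the work surface at z = 0. Lengths are in m, angles in rad, forces in N, time in s.
With the tool pointing down it reaches from about 0.275 to 0.875 m from the base axis. Payload 12.5 kg.
Tool frame: the origin (TCP) lies on the centre line of the jaws, within the pads' length; the fingertips stand 25 mm ahead of it and the grasp point (between the pads) lies 6 mm ahead of it; z points along the fingers, y is the line along which they close (so a half turn about z gives the same grasp; the last joint's range is limited). The gripper opens to 85 mm and grips with 20 to 120 N. Pads are 22 mm wide; open, the fingers measure 114 mm over their backs; the gripper's body (76 mm by 85 mm) begins 54 mm behind the grasp point. The pads swing forward as they close: fully open they stand 13 mm farther back than shut.
Start: joints at [1.137, 0.351, 1.652, -0, 1.139, -0.085], TCP at [0.188, 0.517, 0.256] pointing down, gripper open.
Joint ranges: [-2.75, 2.75], [-0.79, 2.1], [0.01, 2.65], [-1.57, 4.71], [0.07, 3.14], [-2.87, 2.87]. Speed limits (rad/s): [2.22, 2.22, 2.79, 3.14, 3.14, 3.14].

## Interface

Orientations are given as a rotation vector (axis times angle).
In Python, from rig import bot gives the robot as it stands.
- The arm moves only by the shell command python3 -m inch 'ROWS'. ROWS is JSON, a list of rows, each an object of numbers: "x", "y", "z": the shift along the world's x, y, z in m; "rx", "ry", "rz": the turn, a rotation vector about the world's x, y, z in rad; "jaw": the opening, from -1 (shut) to 1 (fully open). In form: [{"x": .., "y": .., "z": .., "rx": .., "ry": .., "rz": .., "jaw": ..}, ...]. A call has 1 to 5 rows; each row is the pose to reach, as a shift and turn from the pose commanded when the call began; what a row does not reach only later rows make up. A row lasts 1/12 s, in which the tool goes at most 41.7 mm and 7.16 degrees, less where a joint would pass 70% of its speed; a pose out of reach is approached as far as the arm can. A call with a gripper value outside its range is refused whole. The fingers move at their own pace and stop on an object; the grip force is fixed at half the most. Time passes only in rows, so rows that repeat a pose let the fingers close. It gives the time, the measured TCP pose, the force, the opening and the grip force at its end, in the units of the state.
- bot.get_obs(): the state, without advancing time (a new reading comes with each control period).
- bot.read_camera(name): name is "side" or "top"; returns a dict with "color" (384x512x3 uint8, red, green, blue), "camera_matrix" (3x3 intrinsics, pixels), "camera_from_world" (4x4, takes a point from world to camera coordinates). Camera axes: x right, y down, z forward; pixel columns grow to the right and rows downward; lengths in m; the calibration is good to about 2 mm. A picture is of the moment at which its call begins. There is no depth.
- bot.close_job(): hands the job in; it is judged then, once.
The state is a dict: "t": time; "joint_pos": joint angles; "qvel": joint speeds; "tau": joint torques, N m; "position": TCP position; "eef_rot": TCP orientation; "wrist_force": force on the tool from outside, world axes, zero at the start; "wrist_torque": the same for the moment, N m; "width": opening from 0.0 (shut) to 1.0 (fully open); "grip_force": force on a finger pad.
Only numpy, scipy, OpenCV 4.12 (cv2) and the standard library are available. Lean on these libraries where they do the work, as an engineer would, in place of code of your own. Each camera call takes 0.05 s, during which the arm holds its last target. There are 200 camera calls.

## Task

Pack up the kit tub: nest the grey divided insert, with both tailor's chalks still lying in it, in the white tub until its rim sits flat on the tub's rim. Then lower the orange lid level onto the tub, without dropping it, and press it down until both black spring catches have snapped over its edge and it is shut. Leave the tub standing where it is, and do not knock over the thread cones or the mug.

Things in the scene. Friction and masses are not known exactly. Their poses are not given: they have to be found in the camera images.
- tub: Open round white plastic tub, tapered, 104 mm high, 148 mm across the rim outside, 142 mm inside, 128 mm across the foot. Stands loose on the bench, about 1.3 kg with the carton of staples lying in its bottom (top of the carton 34 mm above the tub's underside). Origin at the centre of its underside, z up. A black sprung catch stands on its outside at its own +y and another at its -y.
- tub_mouth (a point): Centre of the tub's mouth, on its axis at the height of its rim, 104 mm above its underside.
- catch_left (a joint): Sprung black catch at the tub's own +y, 30 mm wide, reaching 135 mm above the bench and 95 mm out from the tub's axis. Value in rad: 0 = upright (at the start, and again once snapped over the lid), positive = pushed outwards; about 0.05 lets the lid's edge past. It springs back by itself.
- catch_right (a joint): The same catch at the tub's own -y. Each has a hooked nose with a sloping upper face; its flat underside is 111 mm above the tub's underside and it reaches in to 75.5 mm from the tub's axis.
- insert_grip (a point): In the middle partition of the round grey tapered insert, on its axis, 36 mm above its underside; z up. The partition runs along this point's x; its middle 56 mm form a grip 10 mm wide (along y) whose top is 16 mm above this point, to be pinched from above, a finger in each compartment. About 0.2 kg with the chalks. Nested home this point is 74 mm above the tub's underside.
- insert_rim (a point): Centre of the insert's mouth, at the top of its rim, 69 mm above its underside. The rim is a flat flange 146 mm across and 3 mm thick; under it the insert is 135 mm across, 122 mm at the underside; its mouth is 130 mm wide. Nested home the flange lies on the tub's rim and this point is 107 mm above the tub's underside, with about 3 mm play. Any turn about the vertical will do.
- lid_grip (a point): Centre of the bar handle on the round orange lid, on its axis, 38 mm above its underside; z up. The bar is 70 mm long (along x), 20 mm wide (along y); its flat top is 14 mm above this point. The lid weighs about 0.12 kg. This point is about 142 mm above the tub's underside when the lid rests on the slopes of the catches, and 131 mm when it is shut. Any turn about the vertical will do.
- lid_edge (a point): Centre of the lid's flange, at its top, 17 mm above the lid's underside. The flange is 158 mm across, 3 mm thick; below it a plug 123 tapering to 118 mm across and 14 mm deep drops into the insert's mouth. Pressing the lid down with a force that rises to some 10 to 15 N drives the catches outwards; then they snap over the flange, and the lid drops home, this point 110 mm above the tub's underside.
- chalk_white: White flat square of tailor's chalk, 41 x 47 x 9 mm, 20 g, lying loose on the insert's floor in one compartment. Origin at the centre of its underside.
- chalk_blue: Blue flat square of tailor's chalk, the same size, in the insert's other compartment. Origin at the centre of its underside.
- thread_grey: Pale grey cone of thread standing on the bench, 58 mm across, 112 mm high, a bystander. Origin at the centre of its underside.
- thread_red: Red cone of thread standing on the bench, 65 mm across, 117 mm high, a bystander. Origin at the centre of its underside.
- mug: White spotted mug with a handle, 78 mm across, 93 mm high, a bystander. Origin at the centre of its underside.
- cabinet_edge (a point): Fixed mark: middle of the top front edge of the grey drawer cabinet, which stands between the tub's place and the lid's and insert's: 235 mm high, 340 mm wide (along world y), 160 mm deep behind this mark, a half-open drawer 40 mm in front of it. Carry things in front of it or above it. The window sill behind begins 165 mm beyond this mark (world x) and 445 mm above the bench.
- press_edge (a point): Fixed mark: the back (away from the robot) of the green hand press, nearest the tub, 200 mm above the bench. The press stands from here towards the robot, about 120 mm wide, 360 mm high with its lever; it is not used.

How it is judged:
On the way, in this order (a step that is already met when the one before it is completed fails the run):
1. the insert is nested home in the tub: its rim flat on the tub's rim (within 3 mm of its home height, 6 mm of the tub's axis, 0.05 rad of upright) (z of insert_grip in the frame of tub between 0.07 and 0.077 m and horizontal distance between insert_grip and tub below 0.006 m and angle between insert_grip's own z axis and vertical below 0.05 rad), for 0.2 s.
2. the lid is pressed shut, under both catches (z of lid_grip in the frame of tub below 0.1335 m and horizontal distance between lid_grip and tub below 0.008 m and value of joint each of catch_left, catch_right below 0.02 rad), for 0.2 s.
At the end, for the whole second after the job is handed in: Insert nested on the tub's rim (within 3 mm, 0.05 rad), both chalks inside; lid shut (within 2.5 mm, level within 0.035 rad), both catches over its edge within 0.02 rad of upright; tub upright, within 40 mm of where it stood; all at rest (all of step 1 and all of step 2 and z of lid_grip in the frame of tub above 0.127 m and angle between lid_grip's own z axis and vertical below 0.035 rad and distance between each of chalk_white, chalk_blue and insert_grip below 0.072 m and angle between tub's own z axis and vertical below 0.03 rad and distance of tub from where it was at the start of the episode below 0.04 m and linear speed of lid below 0.02 m/s); the robot touches nothing.
It fails at once if the lid is dropped or slammed onto the tub (it comes onto it faster than 0.8 m/s) (linear speed of lid above 0.8 m/s and horizontal distance between lid_grip and tub below 0.04 m and z of lid_grip in the frame of tub below 0.155 m).
It fails at once if a thread cone or the mug is knocked over or shoved more than 40 mm (distance of any of thread_grey, thread_red, mug from where it was at the start of the episode above 0.04 m or angle between any of thread_grey, thread_red, mug's own z axis and vertical above 0.5 rad).
It fails at once if the tub is shoved more than 60 mm or tipped over (distance of tub from where it was at the start of the episode above 0.06 m or angle between tub's own z axis and vertical above 0.3 rad).
It also fails if it takes over 72 s, if anything falls off the work surface, if the arm or the gripper's body presses on something with over 40 N, if the wrist force passes 120 N, or if a joint passes its speed limit or range.

## Working session

There is one attempt and no reset: what is moved stays moved. The work goes in short steps, Python scripts to look and compute and a shell command to move; the robot and the scene stay as the last step left them, time stands still between calls to the robot, and variables do not carry over. Pictures are saved under pics/ and viewed, at most 10 in all, crops included, and the job is handed in when it is done.

```bash
mkdir -p pics; python3 - <<'E'
from rig import bot
import cv2
for n in("side","top"):
    r=bot.read_camera(n); cv2.imwrite(f"pics/{n}0.png",r["color"][:,:,::-1]); print(n,r["camera_matrix"].tolist(),r["camera_from_world"].round(4).tolist())
o=bot.get_obs(); print(o)
E
```

```text
side [[456.0199510570271, 0.0, 250.47602438082873], [0.0, 456.0199510570271, 184.60631206735908], [0.0, 0.0, 1.0]] [[-0.0206, -0.9998, -0.0039, 0.0028], [-0.5005, 0.0137, -0.8657, 0.3835], [0.8655, -0.0159, -0.5006, 1.5295], [0.0, 0.0, 0.0, 1.0]]
top [[446.70345586189165, 0.0, 255.60229771504908], [0.0, 446.70345586189165, 187.58106409786694], [0.0, 0.0, 1.0]] [[-0.0111, -0.9999, 0.0078, -0.03], [-0.9851, 0.0096, -0.1715, 0.5071], [0.1714, -0.0096, -0.9852, 1.7106], [0.0, 0.0, 0.0, 1.0]]
{'t': 0.1, 'joint_pos': array([ 1.13740587e+00,  3.51190957e-01,  1.65232525e+00, -2.31931616e-06,
        1.13907677e+00, -8.45975711e-02]), 'qvel': array([ 0.00065109, -0.00088552, -0.00144925, -0.00155907, -0.00089758,
       -0.00020254]), 'tau': array([ 1.48969481e-03, -5.06818664e+01, -2.91879362e+01, -3.36158280e-05,
        2.58482178e-03,  4.32404806e-05]), 'position': array([0.18783955, 0.51666302, 0.25582077]), 'eef_rot': array([-5.45063909e-01, -3.09368883e+00,  1.51963213e-03]), 'wrist_force': array([ 0.14469703, -0.20886601,  1.18571443]), 'wrist_torque': array([0.03490968, 0.02298896, 0.06186246]), 'grip_force': 0.0, 'width': 1.002269488640819}
```

View pics/top0.png

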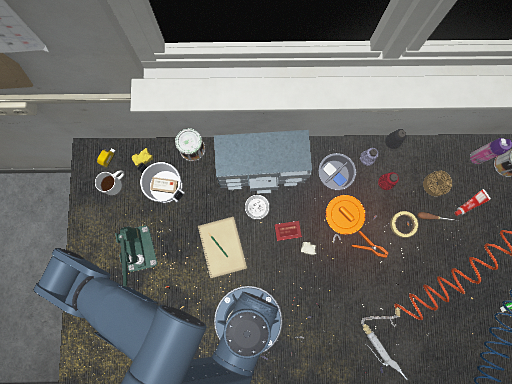

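View pics/side0.png

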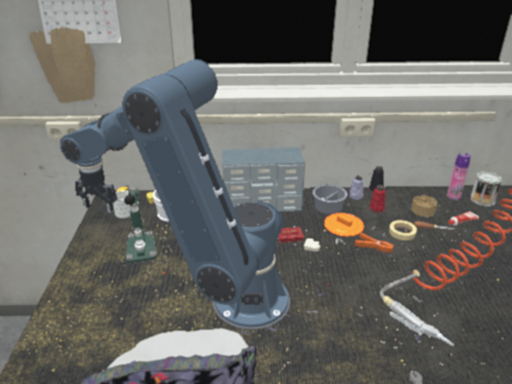

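Top view: tub at about (162,183), mug (108,183), insert (337,171), lid (346,214), cones (370,156) and (389,181), press (137,250), cabinet (263,158). Next, a close crop for masks.

```bash
cat > h.py <<'E'
from rig import bot
import cv2, numpy as np
from scipy.spatial.transform import Rotation as R
def cast(r,uv,z):
    K=r["camera_matrix"];T=r["camera_from_world"];A=T[:3,:3].T;c=-A@T[:3,3]
    uv=np.atleast_2d(uv).astype(float)
    d=(A@np.linalg.inv(K)@np.c_[uv,np.ones(len(uv))].T).T
    return (c+d*((z-c[2])/d[:,2])[:,None])[:,:2]
def circ(p):
    A=np.c_[2*p,np.ones(len(p))];s=np.linalg.lstsq(A,(p**2).sum(1),rcond=None)[0]
    return s[:2],np.sqrt(s[2]+s[0]**2+s[1]**2)
def proj(r,p):
    q=r["camera_from_world"][:3]@np.r_[p,1];q=r["camera_matrix"]@q;return q[:2]/q[2]
def pose():
    o=bot.get_obs();M=R.from_rotvec(o["eef_rot"]).as_matrix()
    return o["position"],M,o
def show(img,box,k): 
    a,b,c,d=box;return cv2.resize(img[b:d,a:c],None,fx=k,fy=k,interpolation=cv2.INTER_CUBIC)
E
python3 - <<'E'
from h import *
r=bot.read_camera("top");im=r["color"]
hsv=cv2.cvtColor(im,cv2.COLOR_RGB2HSV)
m=cv2.inRange(hsv,(8,170,120),(22,255,255));m[:, :320]=0;m[:,366:]=0;m[:190]=0;m[240:]=0
c=max(cv2.findContours(m,0,2)[0],key=cv2.contourArea)[:,0]
h=cv2.convexHull(c)[:,0]
print("lid",circ(cast(r,h,.017)))
a=show(im,(80,140,210,200),5);b=show(im,(310,140,410,240),5)
cv2.imwrite("pics/a.png",a[:,:,::-1]);cv2.imwrite("pics/b.png",b[:,:,::-1])
E
```

```text
lid (array([ 0.40139936, -0.38793549]), np.float64(0.07821823624321912))
```

View pics/a.png

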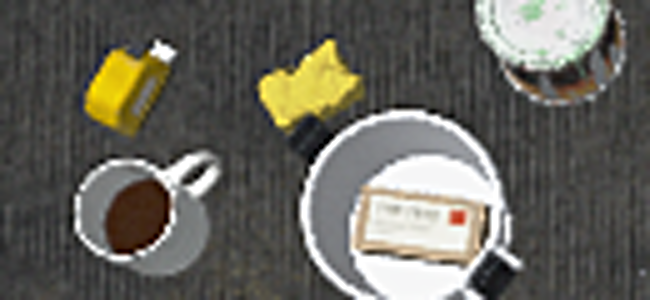

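View pics/b.png

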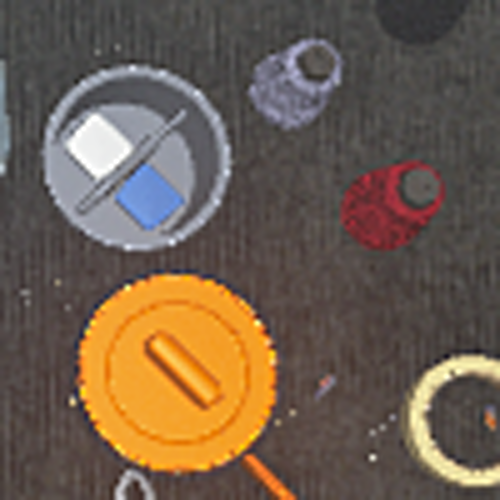

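The crops show: tub rim centred near crop a (402,210), with catches at (308,138) and (497,272). In crop b the insert rim is centred at (137,158) with its partition from (82,210) to (183,115). The lid is at (177,372) with its bar from (155,342) to (213,400).

```bash
python3 - <<'E'
from h import *
r=bot.read_camera("top")
A=lambda l,ox:np.array(l)/5.+[ox,140]-.4
ins=A([(43,157),(232,160),(139,65),(137,250),(72,92),(204,92),(72,224),(204,224)],310)
print("insert rim",circ(cast(r,ins,.069)))
par=cast(r,A([(82,210),(183,115)],310),.06);d=par[0]-par[1];print("part",par,par.mean(0),np.degrees(np.arctan2(d[1],d[0])))
bar=cast(r,A([(155,342),(213,400)],310),.052);d=bar[0]-bar[1];print("bar",bar,bar.mean(0),np.degrees(np.arctan2(d[1],d[0])))
# tub: white rim outer edge from image
hsv=cv2.cvtColor(r["color"],cv2.COLOR_RGB2HSV)
g=r["color"].min(2); c0=np.array([160.4,181.8]);pts=[]
for a in np.radians(range(0,360,5)):
    d=np.array([np.cos(a),np.sin(a)]);s=np.arange(15,26,.25)
    v=cv2.remap(g,np.float32([c0[0]+s*d[0]]),np.float32([c0[1]+s*d[1]]),1)[0].astype(float)
    k=np.argmin(np.diff(v[8:]))+8
    if v.max()>190: pts.append(c0+s[k]*d)
w=cast(r,np.array(pts),.102);c,R0=circ(w)
for _ in range(4):
    e=abs(np.hypot(*(w-c).T)-.074);c,R0=circ(w[e<np.median(e)*2])
print("tub",c,R0,len(w))
k=cast(r,A([(308,138),(497,272)],80),.128);d=k[0]-k[1];print("catch",k,k.mean(0),np.degrees(np.arctan2(d[1],d[0])))
for n,u,z in(("mug",(119,207),.093),("jar",(545,25),.1)):print(n,cast(r,A([u],80),z))
print("cab",cast(r,[(217,180),(312,176),(137,225),(155,262)],.235), "cones",cast(r,A([(320,60),(420,188)],310),.11))
p,M,o=pose();print(p,M.round(3).tolist(),"yaw toolY",np.degrees(np.arctan2(M[1,1],M[0,1])))
E
```

```text
insert rim (array([ 0.56488539, -0.35396913]), np.float64(0.07375301716495515))
part [[ 0.52497586 -0.31033247]
 [ 0.60026142 -0.39283799]] [ 0.56261864 -0.35158523] 132.3801764686038
bar [[ 0.42162232 -0.36449117]
 [ 0.37600469 -0.40744267]] [ 0.39881351 -0.38596692] 43.275790696998385
tub [0.52545926 0.32916143] 0.0752933978922981 72
catch [[0.57408946 0.39463793]
 [0.47066741 0.25089139]] [0.52237844 0.32276466] 54.26592637422498
mug [[0.52938332 0.54560322]]
jar [[0.66793083 0.22198989]]
cab [[ 0.50177966  0.1013978 ]
 [ 0.5128699  -0.23203078]
 [ 0.34700157  0.3755157 ]
 [ 0.22086086  0.31033708]] cones [[ 0.63104128 -0.48926432]
 [ 0.53019078 -0.55980425]]
[0.18787629 0.51672279 0.25598436] [[-0.94, 0.342, -0.0], [0.342, 0.94, -0.001], [0.0, -0.001, -1.0]] yaw toolY 70.01273353815317
```

```bash
python3 -m inch '[{"z":0.04,"rz":-0.12},{"z":0.08,"rz":-0.24},{"z":0.12,"rz":-0.36},{"z":0.16,"rz":-0.48},{"z":0.18,"rz":-0.48,"jaw":0.1}]'
python3 -m inch '[{"x":0.08,"y":-0.186,"jaw":0.1},{"x":0.08,"y":-0.186,"jaw":0.1},{"x":0.08,"y":-0.186,"jaw":0.1},{"x":0.08,"y":-0.186,"jaw":0.1},{"x":0.08,"y":-0.186,"jaw":0.1}]'
```

```text
validation failed for argument at $[0]...
validation failed for argument at $[0]...
```

```bash
python3 -m inch '[{"x":0,"y":0,"z":0.04,"rx":0,"ry":0,"rz":-0.12,"jaw":1},{"x":0,"y":0,"z":0.08,"rx":0,"ry":0,"rz":-0.24,"jaw":1},{"x":0,"y":0,"z":0.12,"rx":0,"ry":0,"rz":-0.36,"jaw":1},{"x":0,"y":0,"z":0.16,"rx":0,"ry":0,"rz":-0.48,"jaw":0.1},{"x":0,"y":0,"z":0.18,"rx":0,"ry":0,"rz":-0.48,"jaw":0.1}]'; python3 -m inch --help | head -30
```

```text
t: 0.62
position: [0.188, 0.5171, 0.4413]
eef_rot: [1.276, 2.871, 0.009]
wrist_force: [-0.3, 0.7, 0.7]
width: 0.751
grip_force: 0.0invalid input: not JSON, or not a number
```

```bash

python3 -m inch '[{"x":0.016,"y":-0.037,"z":0,"rx":0,"ry":0,"rz":0,"jaw":0.1},{"x":0.032,"y":-0.074,"z":0,"rx":0,"ry":0,"rz":0,"jaw":0.1},{"x":0.048,"y":-0.111,"z":0,"rx":0,"ry":0,"rz":0,"jaw":0.1},{"x":0.064,"y":-0.148,"z":0,"rx":0,"ry":0,"rz":0,"jaw":0.1},{"x":0.08,"y":-0.186,"z":0,"rx":0,"ry":0,"rz":0,"jaw":0.1}]'
python3 -m inch '[{"x":0.016,"y":-0.037,"z":0,"rx":0,"ry":0,"rz":0,"jaw":0.1},{"x":0.032,"y":-0.074,"z":0,"rx":0,"ry":0,"rz":0,"jaw":0.1},{"x":0.048,"y":-0.111,"z":0,"rx":0,"ry":0,"rz":0,"jaw":0.1},{"x":0.064,"y":-0.148,"z":0,"rx":0,"ry":0,"rz":0,"jaw":0.1},{"x":0.08,"y":-0.186,"z":0,"rx":0,"ry":0,"rz":0,"jaw":0.1}]'
python3 -m inch '[{"x":0.016,"y":-0.037,"z":0,"rx":0,"ry":0,"rz":0,"jaw":0.1},{"x":0.032,"y":-0.074,"z":0,"rx":0,"ry":0,"rz":0,"jaw":0.1},{"x":0.048,"y":-0.111,"z":0,"rx":0,"ry":0,"rz":0,"jaw":0.1},{"x":0.064,"y":-0.148,"z":0,"rx":0,"ry":0,"rz":0,"jaw":0.1},{"x":0.08,"y":-0.186,"z":0,"rx":0,"ry":0,"rz":0,"jaw":0.1}]'
python3 -m inch '[{"x":0.016,"y":-0.037,"z":0,"rx":0,"ry":0,"rz":0,"jaw":0.1},{"x":0.032,"y":-0.074,"z":0,"rx":0,"ry":0,"rz":0,"jaw":0.1},{"x":0.048,"y":-0.111,"z":0,"rx":0,"ry":0,"rz":0,"jaw":0.1},{"x":0.064,"y":-0.148,"z":0,"rx":0,"ry":0,"rz":0,"jaw":0.1},{"x":0.08,"y":-0.186,"z":0,"rx":0,"ry":0,"rz":0,"jaw":0.1}]'
```

```text
t: 1.03
position: [0.268, 0.3291, 0.4361]
eef_rot: [1.264, 2.876, -0.0]
wrist_force: [0.6, 0.7, 0.1]
width: 0.548
grip_force: 0.0
t: 1.45
position: [0.348, 0.143, 0.4364]
eef_rot: [1.264, 2.876, 0.001]
wrist_force: [0.6, 1.2, -0.2]
width: 0.55
grip_force: 0.0
t: 1.87
position: [0.4281, -0.0432, 0.4364]
eef_rot: [1.265, 2.875, 0.0]
wrist_force: [0.1, 0.8, -0.0]
width: 0.555
grip_force: 0.0
t: 2.28
position: [0.5082, -0.2291, 0.4361]
eef_rot: [-1.265, -2.875, -0.0]
wrist_force: [-0.1, 0.9, 0.2]
width: 0.549
grip_force: 0.0
```

```bash

python3 -m inch '[{"x":0.016,"y":-0.036,"z":0,"rx":0,"ry":0,"rz":0,"jaw":0.1},{"x":0.032,"y":-0.07,"z":-0.01,"rx":0,"ry":0,"rz":0,"jaw":0.1},{"x":0.046,"y":-0.1,"z":-0.03,"rx":0,"ry":0,"rz":0,"jaw":0.1},{"x":0.054,"y":-0.117,"z":-0.06,"rx":0,"ry":0,"rz":0,"jaw":0.1},{"x":0.056,"y":-0.124,"z":-0.1,"rx":0,"ry":0,"rz":0,"jaw":0.1}]'
python3 -m inch '[{"x":0,"y":0,"z":-0.04,"rx":0,"ry":0,"rz":0,"jaw":0.1},{"x":0,"y":0,"z":-0.08,"rx":0,"ry":0,"rz":0,"jaw":0.1},{"x":0,"y":0,"z":-0.12,"rx":0,"ry":0,"rz":0,"jaw":0.1},{"x":0,"y":0,"z":-0.16,"rx":0,"ry":0,"rz":0,"jaw":0.1},{"x":0,"y":0,"z":-0.2,"rx":0,"ry":0,"rz":0,"jaw":0.1}]'
python3 - <<'E'
from h import *
p,M,o=pose();print(p,np.degrees(np.arctan2(M[1,1],M[0,1])))
t=bot.read_camera("top");s=bot.read_camera("side")
print(proj(t,p),proj(s,p),proj(s,[.5645,-.353,.069]))
a=show(t["color"],(290,120,400,240),5);b=show(s["color"],(290,140,380,260),5)
b=cv2.resize(b,(450,600));a=a
cv2.imwrite("pics/c.png",cv2.resize(np.hstack([a[:600],b])[:,:,::-1],None,fx=.8,fy=.8))
E
```

```text
t: 2.7
position: [0.5649, -0.354, 0.3359]
eef_rot: [1.266, 2.872, -0.001]
wrist_force: [0.9, 0.1, -1.7]
width: 0.55
grip_force: 0.0
t: 3.12
position: [0.5636, -0.3509, 0.1344]
eef_rot: [-1.265, -2.876, -0.0]
wrist_force: [0.5, 0.2, -0.2]
width: 0.546
grip_force: 0.0
[ 0.56362795 -0.35092788  0.13435133] 42.510217471112426
[339.62321918 167.73063918] [330.12121023 180.01496918] [329.3090453  192.95480076]
```

View pics/c.png

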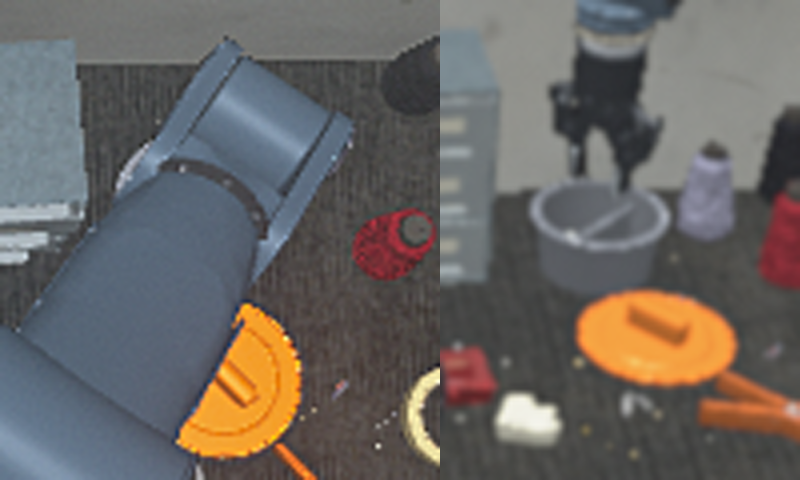

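The picture shows the top view blocked by the arm. The side view shows the open fingers straddling the partition, with the rim centre at about (329.8,193.3) against a predicted (329.3,193.0), so the estimate is good. Descend and grip.

```bash

python3 -m inch '[{"x":0,"y":0,"z":-0.03,"rx":0,"ry":0,"rz":0,"jaw":0.1},{"x":0,"y":0,"z":-0.055,"rx":0,"ry":0,"rz":0,"jaw":0.1},{"x":0,"y":0,"z":-0.075,"rx":0,"ry":0,"rz":0,"jaw":0.1},{"x":0,"y":0,"z":-0.09,"rx":0,"ry":0,"rz":0,"jaw":0.1},{"x":0,"y":0,"z":-0.09,"rx":0,"ry":0,"rz":0,"jaw":0.1}]'
python3 -m inch '[{"x":0,"y":0,"z":0,"rx":0,"ry":0,"rz":0,"jaw":-0.4},{"x":0,"y":0,"z":0,"rx":0,"ry":0,"rz":0,"jaw":-0.7},{"x":0,"y":0,"z":0,"rx":0,"ry":0,"rz":0,"jaw":-1},{"x":0,"y":0,"z":0,"rx":0,"ry":0,"rz":0,"jaw":-1},{"x":0,"y":0,"z":0,"rx":0,"ry":0,"rz":0,"jaw":-1}]'
python3 -m inch '[{"x":0,"y":0,"z":0,"rx":0,"ry":0,"rz":0,"jaw":-1},{"x":0,"y":0,"z":0,"rx":0,"ry":0,"rz":0,"jaw":-1},{"x":0,"y":0,"z":0,"rx":0,"ry":0,"rz":0,"jaw":-1},{"x":0,"y":0,"z":0,"rx":0,"ry":0,"rz":0,"jaw":-1},{"x":0,"y":0,"z":0,"rx":0,"ry":0,"rz":0,"jaw":-1}]'
```

```text
t: 3.63
position: [0.5635, -0.3508, 0.0452]
eef_rot: [-1.264, -2.874, -0.001]
wrist_force: [-0.1, -0.3, 0.1]
width: 0.555
grip_force: 0.0
t: 4.05
position: [0.5648, -0.3518, 0.0484]
eef_rot: [1.264, 2.873, -0.001]
wrist_force: [-1.1, 0.4, 8.3]
width: 0.106
grip_force: 60.0
t: 4.47
position: [0.5649, -0.3518, 0.0485]
eef_rot: [1.264, 2.873, -0.001]
wrist_force: [-0.7, 0.0, 8.2]
width: 0.104
grip_force: 60.0
```

```bash

python3 -m inch '[{"x":0,"y":0,"z":0.005,"rx":0,"ry":0,"rz":0,"jaw":-1},{"x":0,"y":0,"z":0.015,"rx":0,"ry":0,"rz":0,"jaw":-1},{"x":0,"y":0,"z":0.03,"rx":0,"ry":0,"rz":0,"jaw":-1},{"x":0,"y":0,"z":0.05,"rx":0,"ry":0,"rz":0,"jaw":-1},{"x":0,"y":0,"z":0.075,"rx":0,"ry":0,"rz":0,"jaw":-1}]'
python3 -m inch '[{"x":0,"y":0,"z":0.03,"rx":0,"ry":0,"rz":0,"jaw":-1},{"x":-0.005,"y":0,"z":0.06,"rx":0,"ry":0,"rz":0,"jaw":-1},{"x":-0.01,"y":0,"z":0.09,"rx":0,"ry":0,"rz":0,"jaw":-1},{"x":-0.02,"y":0,"z":0.12,"rx":0,"ry":0,"rz":0,"jaw":-1},{"x":-0.03,"y":0,"z":0.15,"rx":0,"ry":0,"rz":0,"jaw":-1}]'
python3 -m inch '[{"x":-0.01,"y":0,"z":0.025,"rx":0,"ry":0,"rz":0,"jaw":-1},{"x":-0.02,"y":0.01,"z":0.05,"rx":0,"ry":0,"rz":0,"jaw":-1},{"x":-0.03,"y":0.025,"z":0.07,"rx":0,"ry":0,"rz":0,"jaw":-1},{"x":-0.04,"y":0.045,"z":0.08,"rx":0,"ry":0,"rz":0,"jaw":-1},{"x":-0.05,"y":0.07,"z":0.085,"rx":0,"ry":0,"rz":0,"jaw":-1}]'
python3 - <<'E'
from h import *
p,M,o=pose();print(p,M[:,2].round(3))
s=bot.read_camera("side");q=proj(s,p);print(q)
a,b=int(q[0])-50,int(q[1])-50
cv2.imwrite("pics/d.png",show(s["color"],(a,b,a+100,b+100),5)[:,:,::-1]);print(a,b)
E
```

```text
t: 4.88
position: [0.5635, -0.3508, 0.1224]
eef_rot: [-1.264, -2.874, -0.001]
wrist_force: [0.5, -0.1, -2.7]
width: 0.108
grip_force: 58.5
t: 5.3
position: [0.5334, -0.3508, 0.2743]
eef_rot: [1.264, 2.875, -0.0]
wrist_force: [0.4, 0.1, -2.2]
width: 0.107
grip_force: 58.5
t: 5.72
position: [0.4833, -0.281, 0.3595]
eef_rot: [1.265, 2.871, -0.001]
wrist_force: [0.3, -0.0, -2.2]
width: 0.105
grip_force: 58.5
[ 0.48327698 -0.28097578  0.35954227] [ 0.003 -0.002 -1.   ]
[320.56650334 139.97447609]
270 89
```

View pics/d.png

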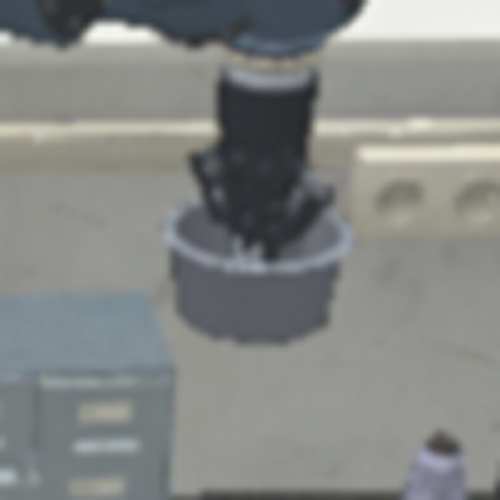

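The insert is held level, rim spanning crop x from 168 to 352, with no slip and 2.2 N of weight. Carry it over the cabinet.

```bash

python3 -m inch '[{"x":0,"y":0.035,"z":0,"rx":0,"ry":0,"rz":0,"jaw":-1},{"x":0,"y":0.075,"z":0,"rx":0,"ry":0,"rz":0,"jaw":-1},{"x":0,"y":0.115,"z":0,"rx":0,"ry":0,"rz":0,"jaw":-1},{"x":0,"y":0.155,"z":0,"rx":0,"ry":0,"rz":0,"jaw":-1},{"x":0,"y":0.195,"z":0,"rx":0,"ry":0,"rz":0,"jaw":-1}]'
python3 -m inch '[{"x":0,"y":0.04,"z":0,"rx":0,"ry":0,"rz":0,"jaw":-1},{"x":0,"y":0.08,"z":0,"rx":0,"ry":0,"rz":0,"jaw":-1},{"x":0,"y":0.12,"z":0,"rx":0,"ry":0,"rz":0,"jaw":-1},{"x":0,"y":0.16,"z":0,"rx":0,"ry":0,"rz":0,"jaw":-1},{"x":0.01,"y":0.2,"z":0,"rx":0,"ry":0,"rz":0,"jaw":-1}]'
python3 -m inch '[{"x":0.01,"y":0.04,"z":0,"rx":0,"ry":0,"rz":0,"jaw":-1},{"x":0.02,"y":0.08,"z":0,"rx":0,"ry":0,"rz":0,"jaw":-1},{"x":0.03,"y":0.12,"z":0,"rx":0,"ry":0,"rz":0,"jaw":-1},{"x":0.03,"y":0.16,"z":0,"rx":0,"ry":0,"rz":0,"jaw":-1},{"x":0.03,"y":0.19,"z":-0.01,"rx":0,"ry":0,"rz":0,"jaw":-1}]'
python3 -m inch '[{"x":0.002,"y":0.015,"z":-0.02,"rx":0,"ry":0,"rz":0,"jaw":-1},{"x":0.002,"y":0.022,"z":-0.05,"rx":0,"ry":0,"rz":0,"jaw":-1},{"x":0.002,"y":0.023,"z":-0.08,"rx":0,"ry":0,"rz":0,"jaw":-1},{"x":0.002,"y":0.023,"z":-0.1,"rx":0,"ry":0,"rz":0,"jaw":-1},{"x":0.002,"y":0.023,"z":-0.1,"rx":0,"ry":0,"rz":0,"jaw":-1}]'
python3 - <<'E'
from h import *
p,M,o=pose();print(p,M[:,2].round(3),o["t"])
s=bot.read_camera("side");t=bot.read_camera("top");np.savez("e",s=s["color"],t=t["color"],p=p)
q=proj(s,p);print(q,proj(t,p),proj(s,[.525,.327,.104]),proj(t,[.525,.327,.104]))
a=show(s["color"],(110,130,210,240),5);b=show(t["color"],(115,130,215,240),5)
cv2.imwrite("pics/e.png",cv2.resize(np.hstack([a,b]),(800,440))[:,:,::-1])
E
```

```text
t: 6.18
position: [0.4831, -0.0843, 0.3577]
eef_rot: [1.265, 2.874, 0.0]
wrist_force: [0.6, -0.1, -2.2]
width: 0.104
grip_force: 58.7
t: 6.6
position: [0.4923, 0.1158, 0.358]
eef_rot: [1.264, 2.875, 0.001]
wrist_force: [1.5, -0.2, -2.5]
width: 0.107
grip_force: 58.7
t: 7.02
position: [0.5238, 0.307, 0.349]
eef_rot: [1.263, 2.874, 0.005]
wrist_force: [-0.1, 0.5, -1.2]
width: 0.105
grip_force: 58.8
t: 7.43
position: [0.5241, 0.3262, 0.243]
eef_rot: [-1.263, -2.872, 0.008]
wrist_force: [-0.0, -0.1, -2.1]
width: 0.106
grip_force: 58.8
[0.52410326 0.32623037 0.2429869 ] [-0.006 -0.003 -1.   ] 7.4333
[168.16709037 163.80264375] [152.3306222  173.89228519] [171.11430658 192.9352015 ] [160.19094491 181.04909761]
```

View pics/e.png

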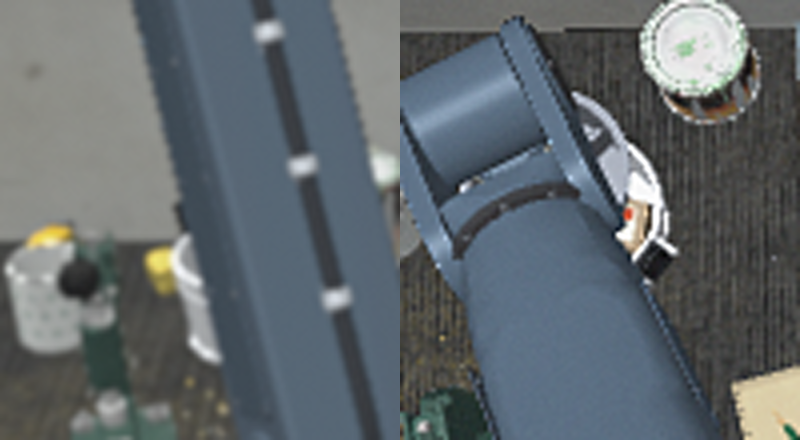

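The arm hides most of the tub in both views; only the right rim at about (640,210) shows. Refine both rim circles from the first top picture instead.

```bash
cat >> h.py <<'E'
def rim(r,c0,lo,hi,z,Rt,sign=-1):
    g=cv2.cvtColor(r["color"],cv2.COLOR_RGB2GRAY);P=[]
    for a in np.radians(np.arange(0,360,3)):
        d=np.array([np.cos(a),np.sin(a)]);s=np.arange(lo,hi,.25)
        v=cv2.remap(g,np.float32([c0[0]+s*d[0]]),np.float32([c0[1]+s*d[1]]),cv2.INTER_CUBIC)[0].astype(float)
        k=np.argmin(np.diff(v)); P.append(c0+(s[k]+.125)*d)
    w=cast(r,np.array(P),z);c=np.median(w,0)
    from scipy.optimize import least_squares
    f=lambda q:np.hypot(*(w-q[:2]).T)-q[2]
    q=least_squares(f,[*c,Rt],loss="soft_l1",f_scale=.001).x
    return q,np.mean(abs(f(q))<.002)
E
python3 - <<'E'
from h import *
r=bot.read_camera("top");r["color"]=cv2.imread("pics/top0.png")[:,:,::-1].copy()
for z in(.102,.104):print("tub",rim(r,proj(r,[.525,.328,.104]),17.5,23,z,.074))
print("ins",rim(r,proj(r,[.564,-.353,.069]),16,21,.0675,.073))
print("lid",rim(r,proj(r,[.401,-.388,.017]),18,22.5,.016,.079))
E
```

```text
tub (array([0.52490385, 0.32855051, 0.07623078]), np.float64(0.8666666666666667))
tub (array([0.52452189, 0.32813483, 0.07613964]), np.float64(0.8666666666666667))
ins (array([ 0.56538329, -0.35309372,  0.07321107]), np.float64(1.0))
lid (array([ 0.40193179, -0.38807619,  0.0785562 ]), np.float64(0.9166666666666666))
```

```bash

python3 -m inch '[{"x":-0.001,"y":0.003,"z":-0.02,"rx":0,"ry":0,"rz":0,"jaw":-1},{"x":-0.0015,"y":0.004,"z":-0.05,"rx":0,"ry":0,"rz":0,"jaw":-1},{"x":-0.0015,"y":0.004,"z":-0.07,"rx":0,"ry":0,"rz":0,"jaw":-1},{"x":-0.0015,"y":0.004,"z":-0.08,"rx":0,"ry":0,"rz":0,"jaw":-1},{"x":-0.0015,"y":0.004,"z":-0.08,"rx":0,"ry":0,"rz":0,"jaw":-1}]'
python3 - <<'E'
from h import *
p,M,o=pose();print(p,M[:,2].round(4),o["wrist_force"],o["wrist_torque"])
E
```

```text
t: 8.0
position: [0.5244, 0.3307, 0.1661]
eef_rot: [-1.265, -2.875, 0.001]
wrist_force: [0.4, 0.1, -2.4]
width: 0.103
grip_force: 58.8
[0.52437641 0.33069191 0.16607292] [-9.e-04 -5.e-04 -1.e+00] [ 0.36789878  0.10596357 -2.40083963] [0.01267477 0.011614   0.01929226]
```

```bash

python3 -m inch '[{"x":-0.002,"y":-0.0005,"z":-0.01,"rx":0,"ry":0,"rz":0,"jaw":-1},{"x":-0.002,"y":-0.0005,"z":-0.023,"rx":0,"ry":0,"rz":0,"jaw":-1},{"x":-0.002,"y":-0.0005,"z":-0.035,"rx":0,"ry":0,"rz":0,"jaw":-1},{"x":-0.002,"y":-0.0005,"z":-0.045,"rx":0,"ry":0,"rz":0,"jaw":-1},{"x":-0.002,"y":-0.0005,"z":-0.05,"rx":0,"ry":0,"rz":0,"jaw":-1}]'
python3 -m inch '[{"x":0,"y":0,"z":-0.004,"rx":0,"ry":0,"rz":0,"jaw":-1},{"x":0,"y":0,"z":-0.008,"rx":0,"ry":0,"rz":0,"jaw":-1},{"x":0,"y":0,"z":-0.012,"rx":0,"ry":0,"rz":0,"jaw":-1},{"x":0,"y":0,"z":-0.016,"rx":0,"ry":0,"rz":0,"jaw":-1},{"x":0,"y":0,"z":-0.016,"rx":0,"ry":0,"rz":0,"jaw":-1}]'
```

```text
t: 8.42
position: [0.522, 0.3301, 0.1146]
eef_rot: [-1.265, -2.875, 0.002]
wrist_force: [0.1, -0.4, -1.6]
width: 0.107
grip_force: 58.8
t: 8.83
position: [0.5222, 0.3302, 0.0996]
eef_rot: [-1.265, -2.875, 0.001]
wrist_force: [0.1, -0.1, -1.6]
width: 0.108
grip_force: 58.8
```

```bash

python3 -m inch '[{"x":0,"y":0,"z":-0.003,"rx":0,"ry":0,"rz":0,"jaw":-1},{"x":0,"y":0,"z":-0.006,"rx":0,"ry":0,"rz":0,"jaw":-1},{"x":0,"y":0,"z":-0.009,"rx":0,"ry":0,"rz":0,"jaw":-1},{"x":0,"y":0,"z":-0.011,"rx":0,"ry":0,"rz":0,"jaw":-1},{"x":0,"y":0,"z":-0.012,"rx":0,"ry":0,"rz":0,"jaw":-1}]'
python3 -m inch '[{"x":0,"y":0,"z":-0.001,"rx":0,"ry":0,"rz":0,"jaw":-1},{"x":0,"y":0,"z":-0.002,"rx":0,"ry":0,"rz":0,"jaw":-1},{"x":0,"y":0,"z":-0.002,"rx":0,"ry":0,"rz":0,"jaw":-1},{"x":0,"y":0,"z":-0.002,"rx":0,"ry":0,"rz":0,"jaw":-1},{"x":0,"y":0,"z":-0.002,"rx":0,"ry":0,"rz":0,"jaw":-1}]'
```

```text
t: 9.25
position: [0.5223, 0.3303, 0.0879]
eef_rot: [-1.265, -2.875, 0.0]
wrist_force: [-0.3, 0.3, -1.3]
width: 0.109
grip_force: 58.8
t: 9.67
position: [0.5226, 0.3304, 0.0865]
eef_rot: [1.265, 2.875, 0.0]
wrist_force: [-0.4, -0.9, 0.9]
width: 0.108
grip_force: 59.3
```

```bash

python3 -m inch '[{"x":0,"y":0,"z":-0.001,"rx":0,"ry":0,"rz":0,"jaw":-1},{"x":0,"y":0,"z":-0.002,"rx":0,"ry":0,"rz":0,"jaw":-1},{"x":0,"y":0,"z":-0.002,"rx":0,"ry":0,"rz":0,"jaw":-1},{"x":0,"y":0,"z":-0.002,"rx":0,"ry":0,"rz":0,"jaw":-1},{"x":0,"y":0,"z":-0.002,"rx":0,"ry":0,"rz":0,"jaw":-1}]'
```

```text
t: 10.08
position: [0.5226, 0.3305, 0.0863]
eef_rot: [1.265, 2.875, 0.001]
wrist_force: [-8.2, -5.3, 21.2]
width: 0.106
grip_force: 62.3
```

```bash

python3 -m inch '[{"x":-0.001,"y":-0.0005,"z":0.001,"rx":0,"ry":0,"rz":0,"jaw":-1},{"x":-0.001,"y":-0.0005,"z":0.002,"rx":0,"ry":0,"rz":0,"jaw":-1},{"x":-0.001,"y":-0.0005,"z":0.002,"rx":0,"ry":0,"rz":0,"jaw":-1},{"x":-0.001,"y":-0.0005,"z":0.002,"rx":0,"ry":0,"rz":0,"jaw":-0.8},{"x":-0.001,"y":-0.0005,"z":0.003,"rx":0,"ry":0,"rz":0,"jaw":-0.5}]'
python3 -m inch '[{"x":0,"y":0,"z":0.001,"rx":0,"ry":0,"rz":0,"jaw":-0.3},{"x":0,"y":0,"z":0.002,"rx":0,"ry":0,"rz":0,"jaw":-0.2},{"x":0,"y":0,"z":0.004,"rx":0,"ry":0,"rz":0,"jaw":-0.2},{"x":0,"y":0,"z":0.01,"rx":0,"ry":0,"rz":0,"jaw":-0.2},{"x":0,"y":0,"z":0.02,"rx":0,"ry":0,"rz":0,"jaw":-0.2}]'
python3 -m inch '[{"x":0,"y":0,"z":0.03,"rx":0,"ry":0,"rz":0,"jaw":-0.2},{"x":0,"y":0,"z":0.07,"rx":0,"ry":0,"rz":0,"jaw":-0.2},{"x":0,"y":0,"z":0.11,"rx":0,"ry":0,"rz":0,"jaw":-0.2},{"x":0,"y":0,"z":0.15,"rx":0,"ry":0,"rz":0,"jaw":-0.2},{"x":0,"y":0,"z":0.19,"rx":0,"ry":0,"rz":0,"jaw":-0.2}]'
python3 -m inch '[{"x":-0.01,"y":-0.03,"z":0.025,"rx":0,"ry":0,"rz":0,"jaw":-0.2},{"x":-0.02,"y":-0.065,"z":0.04,"rx":0,"ry":0,"rz":0,"jaw":-0.2},{"x":-0.03,"y":-0.105,"z":0.04,"rx":0,"ry":0,"rz":0,"jaw":-0.2},{"x":-0.04,"y":-0.145,"z":0.04,"rx":0,"ry":0,"rz":0,"jaw":-0.2},{"x":-0.05,"y":-0.185,"z":0.04,"rx":0,"ry":0,"rz":0,"jaw":-0.2}]'
python3 -m inch '[{"x":-0.01,"y":-0.04,"z":0,"rx":0,"ry":0,"rz":-0.12,"jaw":-0.2},{"x":-0.02,"y":-0.08,"z":0,"rx":0,"ry":0,"rz":-0.24,"jaw":-0.2},{"x":-0.02,"y":-0.12,"z":0,"rx":0,"ry":0,"rz":-0.36,"jaw":-0.2},{"x":-0.02,"y":-0.16,"z":0,"rx":0,"ry":0,"rz":-0.48,"jaw":-0.2},{"x":-0.02,"y":-0.2,"z":0,"rx":0,"ry":0,"rz":-0.6,"jaw":-0.2}]'
python3 - <<'E'
from h import *
p,M,o=pose();print(p)
s=bot.read_camera("side");t=bot.read_camera("top")
print("ins",rim(t,proj(t,[.5245,.328,.107]),17,22,.106,.074))
a=show(s["color"],(110,140,220,240),5);b=show(t["color"],(105,130,215,230),5)
cv2.imwrite("pics/f.png",cv2.resize(np.hstack([a,b]),(800,364))[:,:,::-1])
E
```

```text
t: 10.5
position: [0.5214, 0.3298, 0.087]
eef_rot: [-1.265, -2.875, 0.0]
wrist_force: [-0.8, -0.9, 0.2]
width: 0.231
grip_force: 0.0
t: 10.92
position: [0.5211, 0.3297, 0.1071]
eef_rot: [-1.265, -2.875, 0.002]
wrist_force: [1.2, 1.2, 0.8]
width: 0.4
grip_force: 0.0
t: 11.33
position: [0.521, 0.3297, 0.3005]
eef_rot: [1.265, 2.875, 0.001]
wrist_force: [1.1, 0.3, -0.2]
width: 0.402
grip_force: 0.0
t: 11.75
position: [0.4704, 0.1434, 0.3385]
eef_rot: [1.263, 2.875, 0.002]
wrist_force: [1.2, -0.9, 0.8]
width: 0.401
grip_force: 0.0
t: 12.17
position: [0.4507, -0.0569, 0.3386]
eef_rot: [2.064, 2.366, 0.001]
wrist_force: [-0.3, 0.9, -0.4]
width: 0.403
grip_force: 0.0
[ 0.45071477 -0.05688653  0.33856661]
ins (array([0.52405197, 0.3279159 , 0.0760252 ]), np.float64(0.8583333333333333))
```

View pics/f.png

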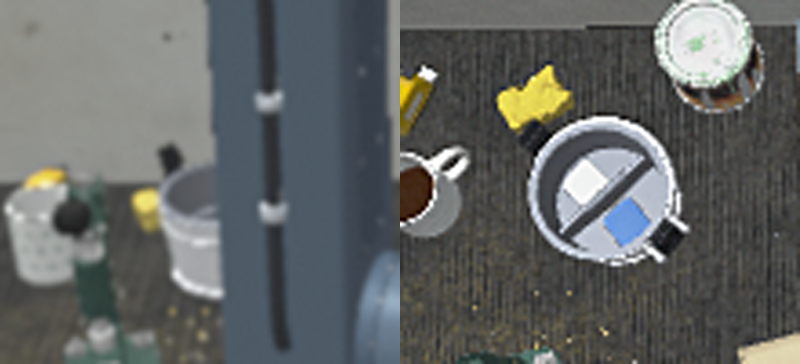

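Insert sits evenly in the tub, with both chalks in it and the tub unmoved. In the right panel the rim centre is at about (605,190) and the catches at (537,135) and (668,235). On to the lid.

```bash

python3 -m inch '[{"x":-0.006,"y":-0.04,"z":0,"rx":0,"ry":0,"rz":-0.12,"jaw":0.1},{"x":-0.012,"y":-0.08,"z":0,"rx":0,"ry":0,"rz":-0.24,"jaw":0.1},{"x":-0.018,"y":-0.12,"z":0,"rx":0,"ry":0,"rz":-0.36,"jaw":0.1},{"x":-0.024,"y":-0.16,"z":0,"rx":0,"ry":0,"rz":-0.48,"jaw":0.1},{"x":-0.03,"y":-0.2,"z":0,"rx":0,"ry":0,"rz":-0.6,"jaw":0.1}]'
python3 -m inch '[{"x":-0.006,"y":-0.04,"z":0,"rx":0,"ry":0,"rz":-0.12,"jaw":0.1},{"x":-0.012,"y":-0.08,"z":0,"rx":0,"ry":0,"rz":-0.24,"jaw":0.1},{"x":-0.018,"y":-0.115,"z":-0.02,"rx":0,"ry":0,"rz":-0.357,"jaw":0.1},{"x":-0.019,"y":-0.131,"z":-0.05,"rx":0,"ry":0,"rz":-0.357,"jaw":0.1},{"x":-0.019,"y":-0.131,"z":-0.09,"rx":0,"ry":0,"rz":-0.357,"jaw":0.1}]'
python3 -m inch '[{"x":0,"y":0,"z":-0.035,"rx":0,"ry":0,"rz":0,"jaw":0.1},{"x":0,"y":0,"z":-0.07,"rx":0,"ry":0,"rz":0,"jaw":0.1},{"x":0,"y":0,"z":-0.1,"rx":0,"ry":0,"rz":0,"jaw":0.1},{"x":0,"y":0,"z":-0.12,"rx":0,"ry":0,"rz":0,"jaw":0.1},{"x":0,"y":0,"z":-0.12,"rx":0,"ry":0,"rz":0,"jaw":0.1}]'
python3 - <<'E'
from h import *
p,M,o=pose();print(p,np.degrees(np.arctan2(M[1,1],M[0,1])))
s=bot.read_camera("side");t=bot.read_camera("top");print("lid from side",rim(s,proj(s,[.4015,-.388,.016]),8,24,.016,.079), proj(s,[.4015,-.388,.052]))
a=show(s["color"],(300,170,390,250),5);b=show(t["color"],(300,160,390,240),5)
cv2.imwrite("pics/g.png",cv2.resize(np.hstack([a,b]),(800,356))[:,:,::-1])
E
```

```text
t: 12.68
position: [0.4209, -0.2563, 0.3383]
eef_rot: [2.67, 1.653, 0.001]
wrist_force: [1.7, 0.8, -0.4]
width: 0.547
grip_force: 0.0
t: 13.1
position: [0.4027, -0.3895, 0.2487]
eef_rot: [2.916, 1.154, 0.003]
wrist_force: [1.3, -0.4, -0.3]
width: 0.551
grip_force: 0.0
t: 13.52
position: [0.4015, -0.3842, 0.1241]
eef_rot: [-2.914, -1.159, 0.003]
wrist_force: [-1.0, 0.5, -0.6]
width: 0.55
grip_force: 0.0
[ 0.40153224 -0.38423675  0.1241243 ] -46.63401505492305
lid from side (array([ 0.40713704, -0.38855957,  0.08202417]), np.float64(0.5666666666666667)) [344.3447272  217.07473833]
```

View pics/g.png

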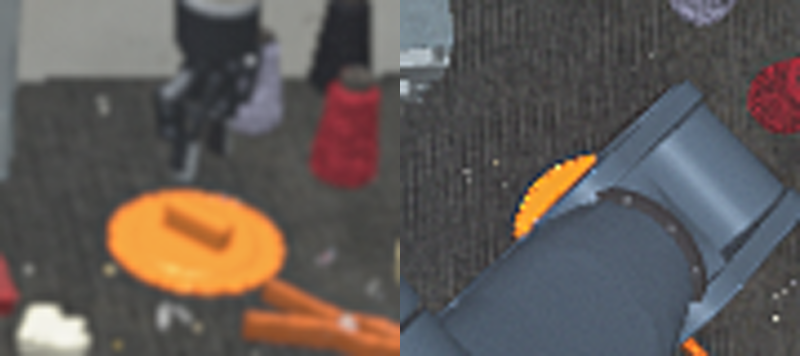

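Side view shows the fingers above the bar, with the lid at about (197,240) in the left panel; the fitted y of -0.3885 agrees. Descend with a -3.5 mm y correction and grip.

```bash

python3 -m inch '[{"x":0,"y":-0.0035,"z":-0.02,"rx":0,"ry":0,"rz":0,"jaw":0.1},{"x":0,"y":-0.0035,"z":-0.045,"rx":0,"ry":0,"rz":0,"jaw":0.1},{"x":0,"y":-0.0035,"z":-0.06,"rx":0,"ry":0,"rz":0,"jaw":0.1},{"x":0,"y":-0.0035,"z":-0.069,"rx":0,"ry":0,"rz":0,"jaw":0.1},{"x":0,"y":-0.0035,"z":-0.069,"rx":0,"ry":0,"rz":0,"jaw":0.1}]'
python3 -m inch '[{"x":0,"y":0,"z":0,"rx":0,"ry":0,"rz":0,"jaw":-0.4},{"x":0,"y":0,"z":0,"rx":0,"ry":0,"rz":0,"jaw":-0.6},{"x":0,"y":0,"z":0,"rx":0,"ry":0,"rz":0,"jaw":-1},{"x":0,"y":0,"z":0,"rx":0,"ry":0,"rz":0,"jaw":-1},{"x":0,"y":0,"z":0,"rx":0,"ry":0,"rz":0,"jaw":-1}]'
python3 -m inch '[{"x":0,"y":0,"z":0,"rx":0,"ry":0,"rz":0,"jaw":-1},{"x":0,"y":0,"z":0.005,"rx":0,"ry":0,"rz":0,"jaw":-1},{"x":0,"y":0,"z":0.015,"rx":0,"ry":0,"rz":0,"jaw":-1},{"x":0,"y":0,"z":0.03,"rx":0,"ry":0,"rz":0,"jaw":-1},{"x":0,"y":0,"z":0.055,"rx":0,"ry":0,"rz":0,"jaw":-1}]'
```

```text
t: 14.03
position: [0.4027, -0.3896, 0.0585]
eef_rot: [-2.92, -1.16, -0.0]
wrist_force: [0.2, -0.2, 0.6]
width: 0.555
grip_force: 0.0
t: 14.45
position: [0.4032, -0.3903, 0.0601]
eef_rot: [2.917, 1.158, 0.002]
wrist_force: [-0.0, 1.8, 6.7]
width: 0.22
grip_force: 59.6
t: 14.87
position: [0.4018, -0.389, 0.1134]
eef_rot: [-2.918, -1.158, 0.001]
wrist_force: [-0.2, -1.2, -1.1]
width: 0.218
grip_force: 58.7
```

```bash

python3 -m inch '[{"x":0,"y":0,"z":0.035,"rx":0,"ry":0,"rz":0,"jaw":-1},{"x":0,"y":0,"z":0.075,"rx":0,"ry":0,"rz":0,"jaw":-1},{"x":0,"y":0,"z":0.115,"rx":0,"ry":0,"rz":0,"jaw":-1},{"x":0.01,"y":0.01,"z":0.15,"rx":0,"ry":0,"rz":0,"jaw":-1},{"x":0.02,"y":0.03,"z":0.18,"rx":0,"ry":0,"rz":0,"jaw":-1}]'
python3 -m inch '[{"x":0.01,"y":0.03,"z":0.02,"rx":0,"ry":0,"rz":0,"jaw":-1},{"x":0.02,"y":0.065,"z":0.035,"rx":0,"ry":0,"rz":0,"jaw":-1},{"x":0.03,"y":0.1,"z":0.045,"rx":0,"ry":0,"rz":0,"jaw":-1},{"x":0.04,"y":0.14,"z":0.05,"rx":0,"ry":0,"rz":0,"jaw":-1},{"x":0.05,"y":0.18,"z":0.05,"rx":0,"ry":0,"rz":0,"jaw":-1}]'
python3 -m inch '[{"x":0,"y":0.04,"z":0,"rx":0,"ry":0,"rz":0,"jaw":-1},{"x":0.01,"y":0.08,"z":0,"rx":0,"ry":0,"rz":0,"jaw":-1},{"x":0.01,"y":0.12,"z":0,"rx":0,"ry":0,"rz":0,"jaw":-1},{"x":0.01,"y":0.16,"z":0,"rx":0,"ry":0,"rz":0,"jaw":-1},{"x":0.01,"y":0.2,"z":0,"rx":0,"ry":0,"rz":0,"jaw":-1}]'
python3 -m inch '[{"x":0.01,"y":0.04,"z":0,"rx":0,"ry":0,"rz":0,"jaw":-1},{"x":0.01,"y":0.08,"z":0,"rx":0,"ry":0,"rz":0,"jaw":-1},{"x":0.02,"y":0.12,"z":0,"rx":0,"ry":0,"rz":0,"jaw":-1},{"x":0.03,"y":0.16,"z":0,"rx":0,"ry":0,"rz":0,"jaw":-1},{"x":0.04,"y":0.2,"z":0,"rx":0,"ry":0,"rz":0,"jaw":-1}]'
python3 -m inch '[{"x":0.001,"y":0.04,"z":-0.01,"rx":0,"ry":0,"rz":0,"jaw":-1},{"x":0.002,"y":0.075,"z":-0.02,"rx":0,"ry":0,"rz":0,"jaw":-1},{"x":0.002,"y":0.1,"z":-0.04,"rx":0,"ry":0,"rz":0,"jaw":-1},{"x":0.002,"y":0.107,"z":-0.06,"rx":0,"ry":0,"rz":0,"jaw":-1},{"x":0.002,"y":0.107,"z":-0.06,"rx":0,"ry":0,"rz":0,"jaw":-1}]'
```

```text
t: 15.28
position: [0.4223, -0.3604, 0.2975]
eef_rot: [2.918, 1.155, 0.002]
wrist_force: [0.1, -0.1, -1.0]
width: 0.217
grip_force: 58.8
t: 15.7
position: [0.4725, -0.1779, 0.3459]
eef_rot: [2.918, 1.157, 0.004]
wrist_force: [0.5, -0.7, -1.0]
width: 0.214
grip_force: 58.9
t: 16.12
position: [0.4817, 0.0223, 0.3445]
eef_rot: [2.919, 1.159, 0.002]
wrist_force: [1.3, 0.1, -1.1]
width: 0.217
grip_force: 58.8
t: 16.53
position: [0.522, 0.2225, 0.3447]
eef_rot: [2.92, 1.159, 0.002]
wrist_force: [1.5, -0.2, -0.9]
width: 0.214
grip_force: 58.9
t: 16.95
position: [0.5226, 0.3285, 0.2802]
eef_rot: [2.918, 1.162, -0.009]
wrist_force: [-0.2, -1.6, -2.1]
width: 0.22
grip_force: 58.9
```

```bash

python3 -m inch '[{"x":0.001,"y":0,"z":-0.03,"rx":0,"ry":0,"rz":0,"jaw":-1},{"x":0.0015,"y":0,"z":-0.06,"rx":0,"ry":0,"rz":0,"jaw":-1},{"x":0.0015,"y":0,"z":-0.08,"rx":0,"ry":0,"rz":0,"jaw":-1},{"x":0.0015,"y":0,"z":-0.095,"rx":0,"ry":0,"rz":0,"jaw":-1},{"x":0.0015,"y":0,"z":-0.095,"rx":0,"ry":0,"rz":0,"jaw":-1}]'
python3 - <<'E'
from h import *
p,M,o=pose();print(p,M[:,2].round(4))
t=bot.read_camera("top");s=bot.read_camera("side")
a=show(s["color"],(110,140,220,240),5);b=show(t["color"],(105,130,215,230),5)
cv2.imwrite("pics/i.png",cv2.resize(np.hstack([a,b]),(800,364))[:,:,::-1])
E
```

```text
t: 17.37
position: [0.5252, 0.3259, 0.1871]
eef_rot: [2.92, 1.158, -0.006]
wrist_force: [0.5, 1.0, -0.1]
width: 0.221
grip_force: 58.8
[0.52523381 0.32594872 0.18705664] [-0.0032 -0.0018 -1.    ]
```

View pics/i.png

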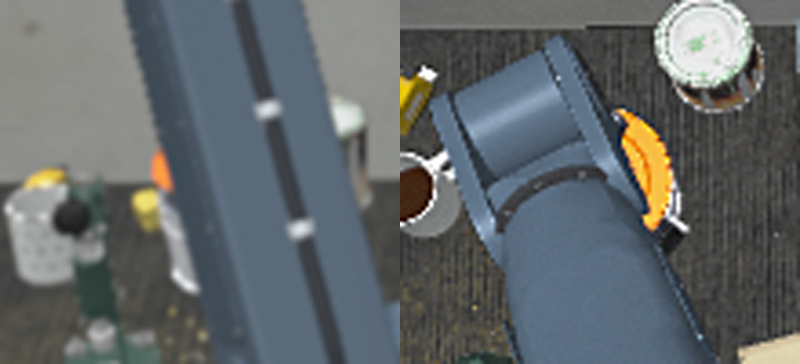

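Top view: the lid's right edge shows as an orange arc at about (650,170), just over the tub with the catch at (670,235). That was the last picture, so the rest is done by numbers.

```bash

python3 -m inch '[{"x":0,"y":0.001,"z":-0.003,"rx":0,"ry":0,"rz":0,"jaw":-1},{"x":0,"y":0.001,"z":-0.006,"rx":0,"ry":0,"rz":0,"jaw":-1},{"x":0,"y":0.001,"z":-0.006,"rx":0,"ry":0,"rz":0,"jaw":-1},{"x":0,"y":0.001,"z":-0.006,"rx":0,"ry":0,"rz":0,"jaw":-1},{"x":0,"y":0.001,"z":-0.006,"rx":0,"ry":0,"rz":0,"jaw":-1}]'
python3 - <<'E'
from h import *
from scipy.optimize import least_squares
p,M,o=pose();print(p,M[:,2].round(4))
t=bot.read_camera("top");hsv=cv2.cvtColor(t["color"],cv2.COLOR_RGB2HSV)
m=cv2.inRange(hsv,(8,150,120),(22,255,255))
n,l,st,ce=cv2.connectedComponentsWithStats(m)
u0=proj(t,[p[0],p[1],p[2]-.043])
# right-hand boundary per row
P=[]
for y in range(int(u0[1])-25,int(u0[1])+25):
    x=np.where(m[y,int(u0[0]):int(u0[0])+30])[0]
    if len(x)>2:P.append((int(u0[0])+x.max()+.5,y))
w=cast(t,P,p[2]-.043)
q=least_squares(lambda q:np.hypot(*(w-q).T)-.0785,p[:2],loss="soft_l1",f_scale=.001)
print(len(P),q.x,np.abs(q.fun).mean())
E
```

```text
t: 17.88
position: [0.526, 0.3284, 0.1827]
eef_rot: [-2.92, -1.159, -0.001]
wrist_force: [0.8, -0.1, -1.4]
width: 0.214
grip_force: 58.8
[0.52602    0.32844268 0.182678  ] [ 4.e-04  2.e-04 -1.e+00]
30 [0.5236354  0.33045379] 0.0016828487228353654
```

```bash

python3 -m inch '[{"x":-0.0015,"y":0,"z":-0.004,"rx":0,"ry":0,"rz":0,"jaw":-1},{"x":-0.0015,"y":0,"z":-0.008,"rx":0,"ry":0,"rz":0,"jaw":-1},{"x":-0.0015,"y":0,"z":-0.012,"rx":0,"ry":0,"rz":0,"jaw":-1},{"x":-0.0015,"y":0,"z":-0.015,"rx":0,"ry":0,"rz":0,"jaw":-1},{"x":-0.0015,"y":0,"z":-0.016,"rx":0,"ry":0,"rz":0,"jaw":-1}]'
python3 -m inch '[{"x":0,"y":0,"z":-0.001,"rx":0,"ry":0,"rz":0,"jaw":-1},{"x":0,"y":0,"z":-0.002,"rx":0,"ry":0,"rz":0,"jaw":-1},{"x":0,"y":0,"z":-0.003,"rx":0,"ry":0,"rz":0,"jaw":-1},{"x":0,"y":0,"z":-0.004,"rx":0,"ry":0,"rz":0,"jaw":-1},{"x":0,"y":0,"z":-0.004,"rx":0,"ry":0,"rz":0,"jaw":-1}]'
```

```text
t: 18.35
position: [0.5242, 0.3283, 0.1655]
eef_rot: [2.92, 1.159, -0.002]
wrist_force: [0.1, 0.4, -0.6]
width: 0.217
grip_force: 58.9
t: 18.77
position: [0.5249, 0.3287, 0.163]
eef_rot: [-2.92, -1.159, -0.003]
wrist_force: [0.1, 0.2, 3.6]
width: 0.216
grip_force: 59.6
```

Contact at TCP z = 0.163, which matches the catch slopes. Press on.

```bash

python3 -m inch '[{"x":0,"y":0,"z":-0.001,"rx":0,"ry":0,"rz":0,"jaw":-1},{"x":0,"y":0,"z":-0.002,"rx":0,"ry":0,"rz":0,"jaw":-1},{"x":0,"y":0,"z":-0.003,"rx":0,"ry":0,"rz":0,"jaw":-1},{"x":0,"y":0,"z":-0.004,"rx":0,"ry":0,"rz":0,"jaw":-1},{"x":0,"y":0,"z":-0.004,"rx":0,"ry":0,"rz":0,"jaw":-1}]'
python3 -m inch '[{"x":0,"y":0,"z":-0.001,"rx":0,"ry":0,"rz":0,"jaw":-1},{"x":0,"y":0,"z":-0.002,"rx":0,"ry":0,"rz":0,"jaw":-1},{"x":0,"y":0,"z":-0.003,"rx":0,"ry":0,"rz":0,"jaw":-1},{"x":0,"y":0,"z":-0.004,"rx":0,"ry":0,"rz":0,"jaw":-1},{"x":0,"y":0,"z":-0.004,"rx":0,"ry":0,"rz":0,"jaw":-1}]'
```

```text
t: 19.18
position: [0.5254, 0.3288, 0.1599]
eef_rot: [-2.92, -1.159, -0.005]
wrist_force: [0.7, -0.4, 9.3]
width: 0.213
grip_force: 60.4
t: 19.6
position: [0.5238, 0.3277, 0.1537]
eef_rot: [2.919, 1.159, -0.004]
wrist_force: [-0.7, -1.7, -2.9]
width: 0.218
grip_force: 58.9
```

```bash

python3 -m inch '[{"x":0,"y":0,"z":-0.001,"rx":0,"ry":0,"rz":0,"jaw":-1},{"x":0,"y":0,"z":-0.002,"rx":0,"ry":0,"rz":0,"jaw":-1},{"x":0,"y":0,"z":-0.003,"rx":0,"ry":0,"rz":0,"jaw":-1},{"x":0,"y":0,"z":-0.003,"rx":0,"ry":0,"rz":0,"jaw":-1},{"x":0,"y":0,"z":-0.003,"rx":0,"ry":0,"rz":0,"jaw":-1}]'
```

```text
t: 20.02
position: [0.5244, 0.3282, 0.153]
eef_rot: [2.919, 1.159, -0.0]
wrist_force: [-7.4, -6.4, 17.7]
width: 0.215
grip_force: 61.7
```

```bash

python3 -m inch '[{"x":0,"y":0,"z":-0.001,"rx":0,"ry":0,"rz":0,"jaw":-1},{"x":0,"y":0,"z":-0.0015,"rx":0,"ry":0,"rz":0,"jaw":-1},{"x":0,"y":0,"z":-0.0015,"rx":0,"ry":0,"rz":0,"jaw":-1},{"x":0,"y":0,"z":-0.0015,"rx":0,"ry":0,"rz":0,"jaw":-1},{"x":0,"y":0,"z":-0.0015,"rx":0,"ry":0,"rz":0,"jaw":-1}]'
python3 -m inch '[{"x":0,"y":0,"z":0.001,"rx":0,"ry":0,"rz":0,"jaw":-1},{"x":0,"y":0,"z":0.003,"rx":0,"ry":0,"rz":0,"jaw":-1},{"x":0,"y":0,"z":0.0045,"rx":0,"ry":0,"rz":0,"jaw":-1},{"x":0,"y":0,"z":0.006,"rx":0,"ry":0,"rz":0,"jaw":-1},{"x":0,"y":0,"z":0.006,"rx":0,"ry":0,"rz":0,"jaw":-1}]'
```

```text
t: 20.43
position: [0.5249, 0.3284, 0.1528]
eef_rot: [2.92, 1.159, 0.003]
wrist_force: [-9.3, -7.0, 27.8]
width: 0.218
grip_force: 63.1
t: 20.85
position: [0.5238, 0.3281, 0.1544]
eef_rot: [2.92, 1.159, -0.003]
wrist_force: [0.7, 1.6, -12.8]
width: 0.215
grip_force: 59.5
```

The pull-up meets 12.8 N, so the lid is latched. Ease off, release and retreat.

```bash

python3 -m inch '[{"x":0,"y":0,"z":-0.003,"rx":0,"ry":0,"rz":0,"jaw":-1},{"x":0,"y":0,"z":-0.003,"rx":0,"ry":0,"rz":0,"jaw":-1},{"x":0,"y":0,"z":-0.003,"rx":0,"ry":0,"rz":0,"jaw":-0.5},{"x":0,"y":0,"z":-0.002,"rx":0,"ry":0,"rz":0,"jaw":-0.2},{"x":0,"y":0,"z":0,"rx":0,"ry":0,"rz":0,"jaw":0}]'
python3 -m inch '[{"x":0,"y":0,"z":0.002,"rx":0,"ry":0,"rz":0,"jaw":0},{"x":0,"y":0,"z":0.015,"rx":0,"ry":0,"rz":0,"jaw":0},{"x":0,"y":0,"z":0.04,"rx":0,"ry":0,"rz":0,"jaw":0},{"x":0,"y":0,"z":0.08,"rx":0,"ry":0,"rz":0,"jaw":0},{"x":0,"y":0,"z":0.12,"rx":0,"ry":0,"rz":0,"jaw":0}]'
python3 -m inch '[{"x":0,"y":0,"z":0.03,"rx":0,"ry":0,"rz":0,"jaw":0},{"x":-0.01,"y":-0.03,"z":0.06,"rx":0,"ry":0,"rz":0,"jaw":0},{"x":-0.02,"y":-0.07,"z":0.06,"rx":0,"ry":0,"rz":0,"jaw":0},{"x":-0.03,"y":-0.11,"z":0.06,"rx":0,"ry":0,"rz":0,"jaw":0},{"x":-0.04,"y":-0.15,"z":0.06,"rx":0,"ry":0,"rz":0,"jaw":0}]'
python3 -m inch '[{"x":0,"y":-0.04,"z":0,"rx":0,"ry":0,"rz":0,"jaw":0},{"x":0,"y":-0.08,"z":0,"rx":0,"ry":0,"rz":0,"jaw":0},{"x":0,"y":-0.12,"z":0,"rx":0,"ry":0,"rz":0,"jaw":0},{"x":0,"y":-0.16,"z":0,"rx":0,"ry":0,"rz":0,"jaw":0},{"x":0,"y":-0.18,"z":0,"rx":0,"ry":0,"rz":0,"jaw":0}]'
python3 - <<'E'
from h import *
t=bot.read_camera("top");hsv=cv2.cvtColor(t["color"],cv2.COLOR_RGB2HSV)
m=cv2.inRange(hsv,(8,150,120),(22,255,255));m[:,205:]=0
c=max(cv2.findContours(m,0,2)[0],key=cv2.contourArea)[:,0]
h=cv2.convexHull(c)[:,0]
for z in(.109,.12):print("lid",circ(cast(t,h,z)))
mk=cv2.inRange(hsv,(0,0,0),(179,255,45));u=proj(t,[.5245,.328,.13]);yy,xx=np.where(mk>0)
n,l,st,ce=cv2.connectedComponentsWithStats(mk)
for i in range(1,n):
    if st[i,4]>12 and np.hypot(*(ce[i]-u))<30:
        w=cast(t,[ce[i]],.133)[0];print("black",st[i,4],w,np.hypot(*(w-[.5245,.328])))
E
```

```text
t: 21.27
position: [0.5246, 0.3285, 0.156]
eef_rot: [-2.92, -1.159, -0.001]
wrist_force: [-1.0, 0.5, 0.3]
width: 0.499
grip_force: 0.0
t: 21.68
position: [0.524, 0.3281, 0.2777]
eef_rot: [2.92, 1.159, -0.002]
wrist_force: [0.1, 1.2, -0.7]
width: 0.502
grip_force: 0.0
t: 22.1
position: [0.4836, 0.1771, 0.3373]
eef_rot: [2.919, 1.16, 0.003]
wrist_force: [0.7, -1.2, 0.0]
width: 0.5
grip_force: 0.0
t: 22.52
position: [0.4841, -0.0049, 0.3371]
eef_rot: [2.92, 1.156, 0.002]
wrist_force: [0.4, 0.1, -0.6]
width: 0.504
grip_force: 0.0
lid (array([0.5238955 , 0.33062117]), np.float64(0.07804576108487656))
lid (array([0.52179381, 0.3283125 ]), np.float64(0.07752963724154707))
black 31 [0.57249944 0.39326989] 0.08101915982513103
black 36 [0.46351038 0.25108791] 0.09815906771066192
```

```bash
python3 -c "
from rig import bot
print(bot.close_job())"
```

```text
the job is handed in; nothing more can be done
None
```

I nested the insert in the tub with both chalks in it, pressed the lid shut (a 12.8 N upward pull did not lift it off), and handed the job in at about 22.5 s; the hand-in returned no verdict, and I had no pictures left to view the finished tub.

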